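Sort the shed shelf's odds and ends into their trays

ROBOT

A 6-joint arm with a two-finger parallel gripper is mounted at the origin on the work surface. World frame = base frame: x ahead of the robot, y to its left, z up, the work surface at z = 0. Lengths are in mm, angles in rad, forces in N, time in s.
With the tool pointing down it reaches from about 275 to 825 mm from the base axis. Payload 4.9 kg.
Tool frame: the origin (TCP) lies at the very end of the fingers, on their centre line; the grasp point (between the pads) lies 19 mm behind it; z points along the fingers, y is the direction in which the jaws open and shut (so a half turn about z gives the same grasp; the last joint's range is limited). The gripper opens to 85 mm and grips with 20 to 120 N. Pads are 22 mm wide; open, the fingers measure 114 mm over their backs; the gripper's body (76 mm by 85 mm) begins 54 mm behind the grasp point. The pads swing forward as they close: fully open they stand 13 mm farther back than shut.
Start: joints at [1.173, 0.326, -0.193, 1.052, 0, 1.437], TCP at [143.407, 530.993, 231.281] pointing down, gripper open.
Joint ranges: [-2.65, 2.65], [-0.97, 1.79], [-1.3, 1.35], [-1.93, 2.1], [-1.47, 1.37], [-3.14, 3.14]. Speed limits (rad/s): [2.57, 2.57, 3.14, 3.14, 3.14, 3.14].

INTERFACE

Orientations are given as [roll, pitch, yaw] about the fixed x, y, z axes, in that order (R = Rz(yaw) Ry(pitch) Rx(roll)).
In Python, from bench import bot, solve_ik, imaging gives the robot as it stands. Calls block until the motion is done:
- bot.move_ptp(position, orientation): joint-space move of the TCP to a pose.
- bot.movel(position, rot=None, max_speed=150, threshold=None): straight line of the TCP; rot=None keeps the orientation; max_speed is the mean speed in mm/s. With threshold (N) it stops when the force on the tool has changed by that much, and returns True; else False.
- bot.move_j(angles): joint-space move.
- bot.grip(opening, effort=None): opening from 0.0 (shut) to 1.0 (fully open); effort is the grip in N (None keeps the last); returns when the fingers have stopped.
- bot.dwell(seconds).
- solve_ik(position, orientation): joint angles nearest the present ones, or None.
- bot.get_state(): the state.
- imaging.capture(name): name is "scene" or "top" or "wrist"; returns the picture (400x640x3 uint8, blue, green, red); there is no depth.
- imaging.camera_model(name): a dict with "K" (3x3 intrinsics, pixels), "position" and "rotation" of the camera in the world. Camera axes: x right, y up, looking along -z (the intrinsics and any distortion apply to the point x, -y, -z); pixel columns grow to the right and rows downward; lengths in mm; the calibration is good to about 2 mm. A picture is of the moment at which its call begins: read the wrist's pose just before it. camera_model takes no time and is no camera call; for the wrist camera it gives the pose at the moment of the call.
A pose or a line that the arm cannot do raises bot.IKError and nothing moves.
- bot.sign_off(): hands the job in, once; it reports no verdict.
The state is a dict: "t": time; "qpos": joint angles; "joint_velocities": joint speeds; "effort": joint torques, N m; "tcp_pos": TCP position; "orientation": TCP orientation; "contact_force": force on the tool from outside, world axes, zero at the start; "wrist_torque": the same for the moment, N m; "opening": opening from 0.0 (shut) to 1.0 (fully open).
Only numpy, scipy, OpenCV 4.12 (cv2) and the standard library are available. Lean on these libraries where they do the work, as an engineer would, in place of code of your own. Each camera call takes 0.05 s, during which the arm holds its last target.

TASK

Sort the odds and ends on the shelf: both small terracotta pots go into the pale wooden tray, the bicycle bell and the red bicycle lamp into the blue tray, and the brass padlock into the bare metal tray. Everything should rest flat on the floor of its own tray, the same way up as it is now, with nothing on top of anything else; set the brittle pots down rather than letting them fall. Leave the closed tin and the jar where they stand.

Things in the scene. Friction and masses are not known exactly. Their poses are not given: they have to be found in the camera images.
- pot_plain: Plain small terracotta flower pot, open at the top, standing upright: 54 mm high, 38 mm across the foot, widening to a rim collar that fills the top 20 mm (34 to 54 mm up) and is 56 to 58 mm across; rim wall 6.5 mm thick. 70 to 120 g. Origin: centre of the underside; z up. Round, so its yaw does not matter.
- pot_white_rim: White-rimmed (the collar is painted white) small terracotta flower pot, open at the top, standing upright: 54 mm high, 38 mm across the foot, widening to a rim collar that fills the top 20 mm (34 to 54 mm up) and is 56 to 58 mm across; rim wall 6.5 mm thick. 70 to 120 g. Origin: centre of the underside; z up. Round, so its yaw does not matter.
- bell: Bicycle bell: bright steel dome, 52 mm across with an upright edge from 18 to 34 mm up, top at 49 mm, on a black clamp foot 32 (x) x 36 (y) x 18 mm. A black thumb lever 12 mm wide sticks out under the dome on the +y side, to 38 mm from the axis, 12 to 16 mm up. 70 to 120 g. Origin: centre of the underside of the foot; z up.
- rear_lamp: Bicycle rear lamp: upright box 36 (x) x 56 (y) x 46 (z) mm, its -x half a red lens, its +x half grey housing. 60 to 110 g. Origin: centre of the underside; z up.
- padlock: Brass padlock lying flat: body 46 x 46 mm, 28 mm thick, with a steel shackle of 8 mm bar that reaches out to 49 mm from the origin on the +x side. 165 to 300 g. Origin: centre of the underside of the brass body; x towards the shackle, z up.
- tray_wood: Pale wooden tray, for pots. Open rectangular tray, fixed to the shelf: 124 (x) x 188 (y) x 25 mm outside, walls and floor 4 mm thick, so 116 x 180 mm inside with the floor 4 mm above the shelf. Origin: centre of the underside; x along the short side, y along the long side, z up.
- tray_blue: Blue plastic tray, for bicycle parts. Open rectangular tray, fixed to the shelf: 124 (x) x 188 (y) x 25 mm outside, walls and floor 4 mm thick, so 116 x 180 mm inside with the floor 4 mm above the shelf. Origin: centre of the underside; x along the short side, y along the long side, z up.
- tray_metal: Bare grey metal tray, for ironmongery. Open rectangular tray, fixed to the shelf: 124 (x) x 188 (y) x 25 mm outside, walls and floor 4 mm thick, so 116 x 180 mm inside with the floor 4 mm above the shelf. Origin: centre of the underside; x along the short side, y along the long side, z up.
- tin: Bystander, not to be sorted: closed round aluminium tin, 64 mm across, 50 mm high, loose, about 0.3 kg. Origin: centre of the underside.
- jar: Bystander, not to be sorted: amber glass jar with a green lid, 58 mm across, 70 mm high, loose, about 0.35 kg. Origin: centre of the underside.
Mind the look-alikes: they are no part of the job. Leave any turquoise look-alike of the rear_lamp alone. Leave any purple look-alike of the bell alone.

How it is judged (in metres and radians):
At the end, for the whole second after the job is handed in: Pots in the wooden tray, bell and lamp in the blue, padlock in the metal: origins within 55 mm (short side) and 87 mm (long side) of the tray's centre and under 12 mm above its underside, within 0.2 rad of the original way up, released and at rest (x of pot_plain in the frame of tray_wood between -0.055 and 0.055 m and y of pot_plain in the frame of tray_wood between -0.087 and 0.087 m and z of each of pot_plain, pot_white_rim in the frame of tray_wood below 0.012 m and angle between each of pot_plain, pot_white_rim, bell, rear_lamp, padlock's own z axis and vertical below 0.2 rad and linear speed of each of pot_plain, pot_white_rim, bell, rear_lamp, padlock below 0.02 m/s and angular speed of each of pot_plain, pot_white_rim, bell, rear_lamp, padlock below 0.2 rad/s and x of pot_white_rim in the frame of tray_wood between -0.055 and 0.055 m and y of pot_white_rim in the frame of tray_wood between -0.087 and 0.087 m and x of bell in the frame of tray_blue between -0.055 and 0.055 m and y of bell in the frame of tray_blue between -0.087 and 0.087 m and z of each of bell, rear_lamp in the frame of tray_blue below 0.012 m and x of rear_lamp in the frame of tray_blue between -0.055 and 0.055 m and y of rear_lamp in the frame of tray_blue between -0.087 and 0.087 m and x of padlock in the frame of tray_metal between -0.055 and 0.055 m and y of padlock in the frame of tray_metal between -0.087 and 0.087 m and z of padlock in the frame of tray_metal below 0.012 m); the robot touches nothing.
It fails at once if the tin is pushed more than 30 mm or knocked over (distance of tin from where it was at the start of the episode above 0.03 m or angle between tin's own z axis and vertical above 0.4 rad).
It fails at once if the jar is pushed more than 30 mm or knocked over (distance of jar from where it was at the start of the episode above 0.03 m or angle between jar's own z axis and vertical above 0.4 rad).
It fails at once if a terracotta pot is let go more than 35 mm up and falls (height (world z) of pot_plain above 0.035 m and contact force between the fingers and pot_plain below 0.02 N).
It fails at once if a terracotta pot is let go more than 35 mm up and falls (height (world z) of pot_white_rim above 0.035 m and contact force between the fingers and pot_white_rim below 0.02 N).
It also fails if it takes over 128 s, if anything falls off the work surface, if the arm or the gripper's body presses on something with over 40 N, if the wrist force passes 120 N, or if a joint passes its speed limit or range.

## Working session

There is one attempt and no reset: what is moved stays moved. The work goes in short steps, each a Python script; the robot and the scene stay as the last script left them, time stands still between calls to the robot, and variables do not carry over. Pictures are saved under pics/ and viewed, and the job is handed in when it is done.

```bash
ls; mkdir -p pics; python3 - <<'E'
from bench import bot, solve_ik, imaging
import cv2
for n in ("scene","top","wrist"):
    m=imaging.camera_model(n); print(n,m)
    cv2.imwrite(f"pics/{n}0.png",imaging.capture(n))
print(bot.get_state()["t"])
E
```

```text
pics
scene {'K': array([[390.69373557,   0.        , 314.16236052],
       [  0.        , 390.69373557, 198.56990541],
       [  0.        ,   0.        ,   1.        ]]), 'position': array([1003.87508464,  154.68239998,  680.72341869]), 'rotation': array([0.70303386, 0.0049929 , 1.81842799])}
top {'K': array([[477.10686462,   0.        , 323.84429334],
       [  0.        , 477.10686462, 196.17256358],
       [  0.        ,   0.        ,   1.        ]]), 'position': array([ 411.76224624,   17.79333934, 1175.56611186]), 'rotation': array([ 0.04947204, -0.0226986 , -1.57127479])}
wrist {'K': array([[286.86626143,   0.        , 319.11690048],
       [  0.        , 286.86626143, 198.2643494 ],
       [  0.        ,   0.        ,   1.        ]]), 'position': array([ 64.64700512, 552.02913284, 372.63212385]), 'rotation': array([-3.21681434e-01,  8.33016294e-04,  1.30588753e+00])}
0.15
```

View pics/scene0.png

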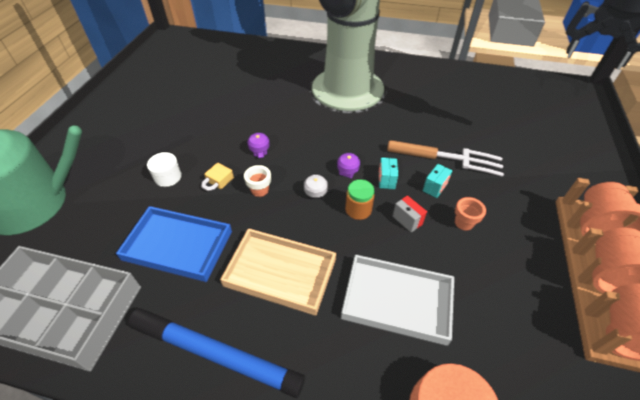

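View pics/top0.png

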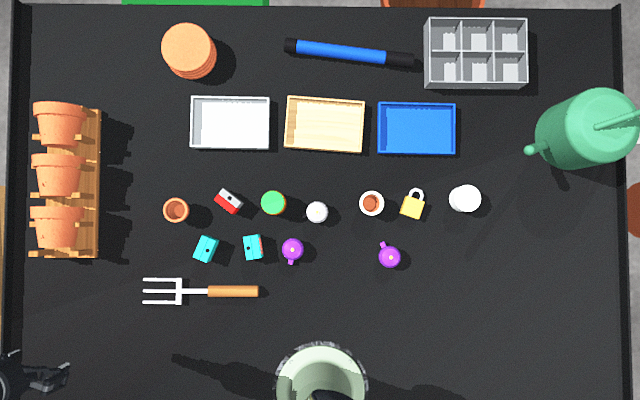

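View pics/wrist0.png

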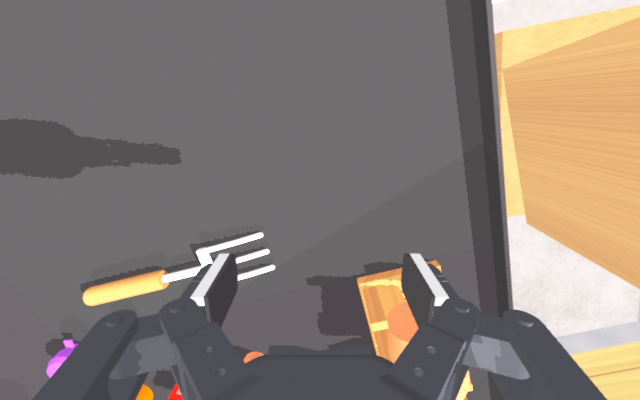

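The top view has +x up and +y left. The targets run left to right: pot_plain (175,210), lamp (228,201), jar (273,203), bell (317,212), white-rim pot (371,203), padlock (412,205) and tin (465,198). The trays are metal (230,123), wood (325,125) and blue (417,128). I'll enlarge the crops for accurate pixel positions.

```bash
cat > h.py <<'E'
import numpy as np, cv2
from scipy.spatial.transform import Rotation as Ro
from bench import bot, solve_ik, imaging
def P(m):
    R=Ro.from_euler('xyz',m['rotation']).as_matrix(); return m['K'],np.array(m['position']),R
def proj(m,X):
    K,c,R=P(m); p=(np.atleast_2d(X)-c)@R; p=p*[1,-1,-1]; q=p@K.T; return q[:,:2]/q[:,2:]
def ray(m,uv):
    K,c,R=P(m); d=np.linalg.inv(K)@[uv[0],uv[1],1]; d=R@(d*[1,-1,-1]); return c,d/np.linalg.norm(d)
def atz(m,uv,z):
    c,d=ray(m,uv); return c+d*(z-c[2])/d[2]
def tri(obs):
    A=np.zeros((3,3));b=np.zeros(3);L=[]
    for m,uv in obs:
        c,d=ray(m,uv);M=np.eye(3)-np.outer(d,d);A+=M;b+=M@c;L.append((c,M))
    X=np.linalg.solve(A,b); return X,[np.linalg.norm(M@(X-c)) for c,M in L]
E
python3 - <<'E'
from h import *
t=cv2.imread('pics/top0.png'); s=cv2.imread('pics/scene0.png')
def crop(im,x0,y0,w,h,f,n): cv2.imwrite(n,cv2.resize(im[y0:y0+h,x0:x0+w],None,fx=f,fy=f,interpolation=cv2.INTER_CUBIC))
crop(t,150,80,160,150,5,'pics/t1.png');crop(t,300,80,160,150,5,'pics/t2.png')
crop(s,110,120,200,150,4,'pics/s1.png');crop(s,290,140,200,150,4,'pics/s2.png')
m=imaging.camera_model('top');ms=imaging.camera_model('scene')
print(atz(m,(320,388),0),atz(ms,(348,90),0), proj(m,[0,0,0]),proj(ms,[0,0,0]))
E
```

```text
[5.36415527 0.60124638 0.        ] [9.15704222 3.88615591 0.        ] [[320.2487643  390.25725989]] [[347.30900272  88.09211615]]
```

View pics/t1.png

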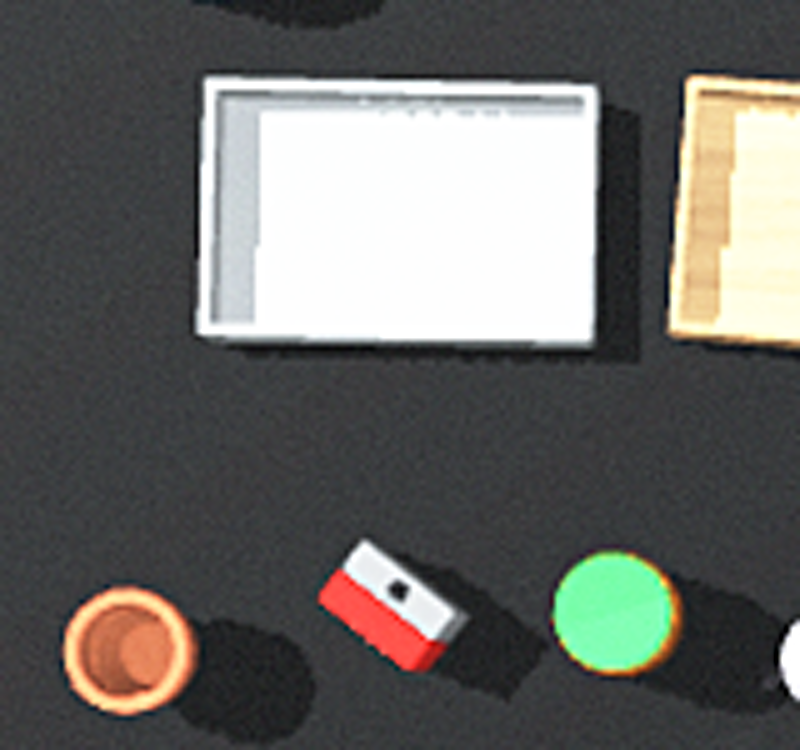

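View pics/t2.png

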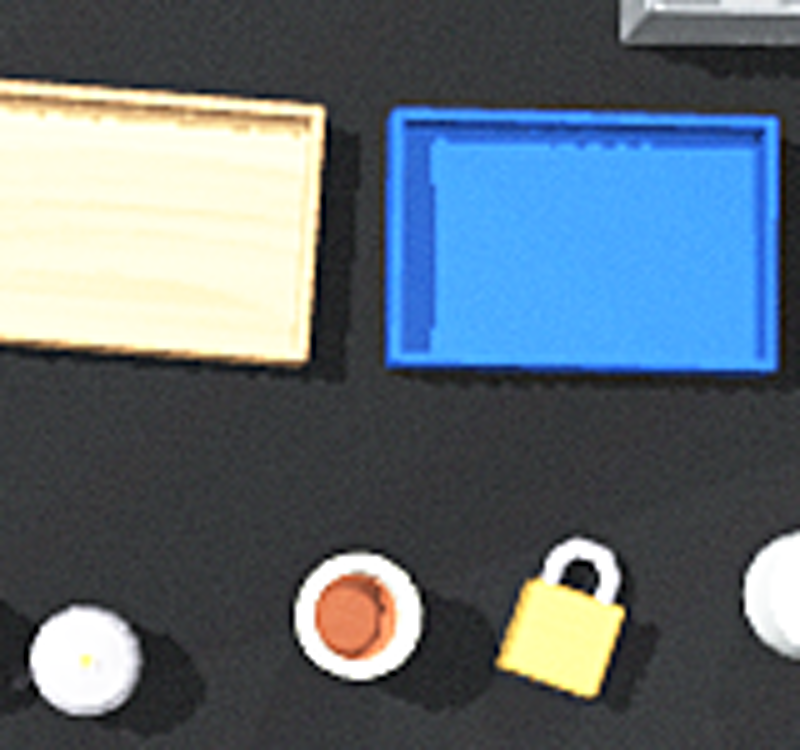

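View pics/s1.png

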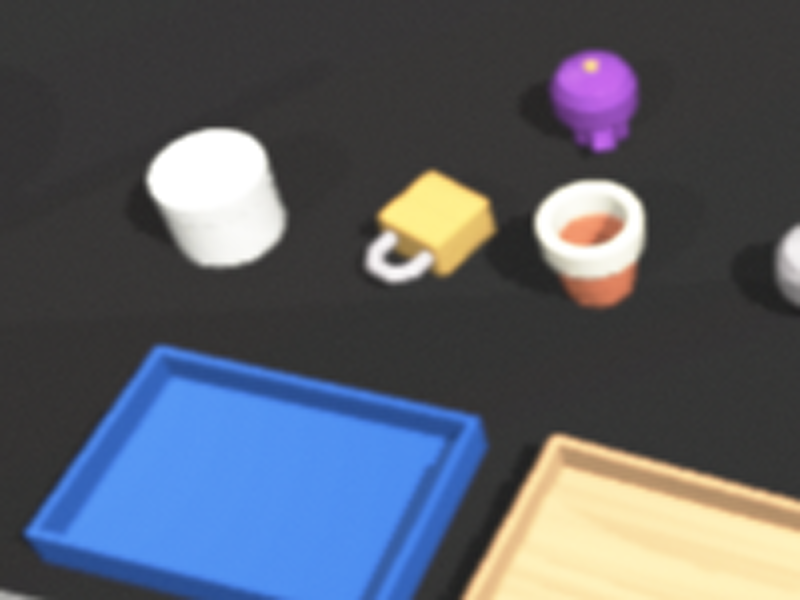

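View pics/s2.png

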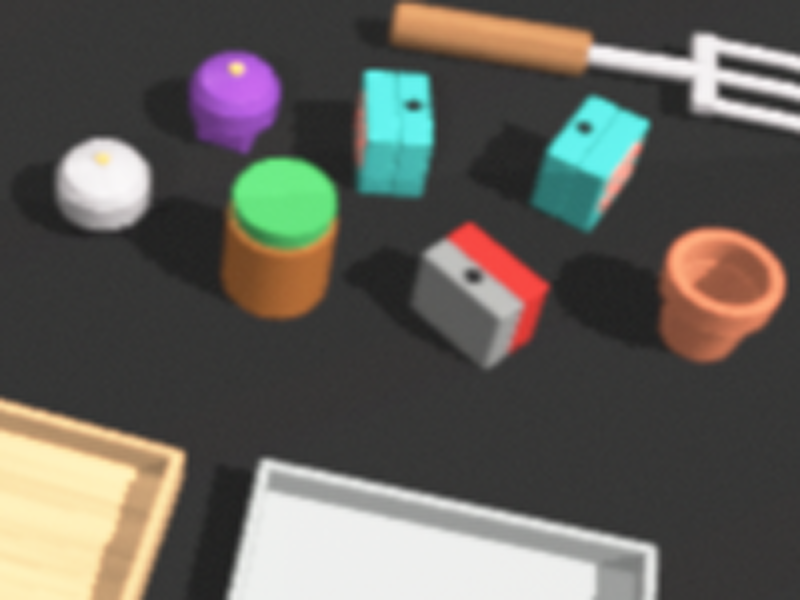

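```bash
cat > m.py <<'E'
from h import *
m=imaging.camera_model('top');ms=imaging.camera_model('scene')
f5=lambda x0,y0,p:(x0+(p[0]+.5)/5-.5,y0+(p[1]+.5)/5-.5)
f4=lambda x0,y0,p:(x0+(p[0]+.5)/4-.5,y0+(p[1]+.5)/4-.5)
t1=lambda *p:f5(150,80,p)
t2=lambda *p:f5(300,80,p)
s1=lambda *p:f4(110,120,p)
s2=lambda *p:f4(290,140,p)
np.set_printoptions(precision=1,suppress=True)
if __name__=="__main__":
    for n,a,b in [('plain',t1(129,650),s2(723,272)),('white',t2(359,615),s1(590,217)),('bell',t2(86,660),s2(102,158)),('lampdot',t1(399,590),s2(473,276)),('lampc',t1(390,604),s2(486,268)),('pad',t2(561,637),s1(437,211)),('jar',t1(613,610),s2(284,198)),('tin',(464,198),s1(208,166)),
      ('blue TL',t2(390,107),None),]:
        if b: X,e=tri([(m,a),(ms,b)]); print(n,X,np.array(e))
    print('white z54',atz(m,t2(359,615),54),'plain',atz(m,t1(129,650),54),'bell49',atz(m,t2(86,660),49),'lamp46',atz(m,t1(390,604),46),'pad28',atz(m,t2(561,637),28),'jar70',atz(m,t1(613,610),70))
    T={'metal':[t1(205,77),t1(598,87),t1(596,342),t1(198,336)],'wood':[t1(688,75),t2(326,103),t2(309,362),t1(668,335)],'blue':[t2(390,107),t2(780,117),t2(778,370),t2(387,365)]}
    for n,c in T.items():
        X=np.array([atz(m,p,25) for p in c])
        yv=(X[0]-X[1]+X[3]-X[2])/2; xv=(X[0]-X[3]+X[1]-X[2])/2
        print(n,X.mean(0),'len',np.linalg.norm(yv),np.linalg.norm(xv),'yaw',np.arctan2(-yv[0],yv[1]),np.arctan2(xv[1],xv[0]))
    # lamp edges
    for a,b in [((320,600),(412,670)),((365,538),(460,605)),((320,600),(365,538))]:
        d=atz(m,t1(*b),46)-atz(m,t1(*a),46);print('lampedge',np.linalg.norm(d),np.arctan2(d[1],d[0]))
    for a,b in [((527,578),(625,607)),((497,664),(595,698)),((497,664),(527,578)),((595,698),(625,607))]:
        d=atz(m,t2(*b),28)-atz(m,t2(*a),28);print('pad',np.linalg.norm(d),np.arctan2(d[1],d[0]))
    for s in [t1(760,0)]: pass
    for n,p in [('purp1',(292,250)),('purp2',(389,257)),('turqL',(206,249)),('turqR',(253,247))]: print(n,atz(m,p,46))
E
python3 m.py
```

```text
plain [435.7 339.2  53.7] [0.2 0.2]
white [ 452.  -119.2   55.6] [0.5 0.5]
bell [431.1   8.8  49.7] [0. 0.]
lampdot [464.1 215.2  47.5] [0.4 0.4]
lampc [457.4 220.3  47.6] [1.3 1.3]
pad [ 442.4 -220.8   25.5] [0.6 0.6]
jar [453.8 112.5  69.4] [0.2 0.2]
tin [ 464.5 -342.6   54.3] [2.9 2.9]
white z54 [ 452.2 -119.9   54. ] plain [435.7 339.   54. ] bell49 [431.1   8.8  49. ] lamp46 [457.6 219.2  46. ] pad28 [ 442.5 -220.9   28. ] jar70 [453.9 112.2  70. ]
metal [649.4 220.2  25. ] len 190.9008605134595 125.67116296559936 yaw -0.01629679516512676 -0.007962999121806582
wood [646.3  -9.3  25. ] len 190.04467607731627 127.77953963975513 yaw -0.06697299433016966 -0.07104039368642524
blue [ 636.9 -234.7   25. ] len 191.70819455751956 125.93526206869588 yaw -0.01536772045054666 -0.019824541159653625
lampedge 54.602463901480064 -2.2197296550913905
lampedge 54.9894324118924 -2.184168722951473
lampedge 35.969012813354034 -0.6176985070674121
pad 49.5134010792849 -1.8578217887526647
pad 50.12292761468231 -1.9044135793472896
pad 44.169033892433454 -0.3443635381835048
pad 46.472949758839825 -0.32955865212006075
purp1 [340.8  67.2  46. ]
purp2 [ 323.9 -161.8   46. ]
turqL [343.5 268.6  46. ]
turqR [348.  158.8  46. ]
```

Triangulated heights (53.7, 55.6, 49.7, 47.6, 25.5 and 69.4 mm) agree with the given sizes to about 2.5 mm, and the tray sizes come out within 4 mm. The bell's lever still has to be found, because it is black on black, so I'll brighten the picture there and check IK.

```bash
python3 - <<'E'
from h import *
t=cv2.imread('pics/top0.png')[185:240,290:345]; s=cv2.imread('pics/scene0.png')[160:210,290:345]
g=lambda i:cv2.resize(np.clip(i.astype(float)*3,0,255).astype(np.uint8),(400,400),interpolation=cv2.INTER_CUBIC)
cv2.imwrite('pics/bell.png',np.hstack([g(t),g(s)]))
pi=np.pi
print(bot.get_state()['orientation'])
for n,p,ya in [('plain',(436,339),pi/2),('white',(452,-120),pi/2),('bell',(431,9),pi/2),('lamp',(457.5,219.5),-.63-pi/2),('pad',(442.5,-221),-.325),('wood',(646,-9),pi/2),('wood+',(646,40),pi/2),('wood-',(646,-57),pi/2),('blueL',(637,-190),pi/2),('blueB',(637,-280),pi/2),('metal',(642,220),0)]:
    for k in (0,1,-1):
        r=[]
        for z in (2,150):
            q=solve_ik([*p,z],[pi,0,ya+k*pi]); r.append(None if q is None else np.round(q,2).tolist())
        print(n,k,r)
E
```

```text
[-3.14032963e+00 -1.71076555e-04  2.87783155e+00]
plain 0 [[0.53, 0.59, -0.45, 0.53, 0.0, 2.1], [0.53, 0.4, -0.31, 0.87, 0.0, 2.1]]
plain 1 [[0.53, 0.59, -0.45, 0.53, 0.0, -1.04], [0.53, 0.4, -0.31, 0.87, 0.0, -1.04]]
plain -1 [[0.53, 0.59, -0.45, 0.53, 0.0, -1.04], [0.53, 0.4, -0.31, 0.87, 0.0, -1.04]]
white 0 [[-0.42, 0.48, -0.67, 0.42, 0.0, 1.15], [-0.42, 0.25, -0.52, 0.8, 0.0, 1.15]]
white 1 [[-0.42, 0.48, -0.67, 0.42, 0.0, -1.99], [-0.42, 0.25, -0.52, 0.8, 0.0, -1.99]]
white -1 [[-0.42, 0.48, -0.67, 0.42, 0.0, -1.99], [-0.42, 0.25, -0.52, 0.8, 0.0, -1.99]]
bell 0 [[-0.15, 0.43, -0.77, 0.37, 0.0, 1.42], [-0.15, 0.19, -0.61, 0.77, 0.0, 1.42]]
bell 1 [[-0.15, 0.43, -0.77, 0.37, 0.0, -1.72], [-0.15, 0.19, -0.61, 0.77, 0.0, -1.72]]
bell -1 [[-0.15, 0.43, -0.77, 0.37, 0.0, -1.72], [-0.15, 0.19, -0.61, 0.77, 0.0, -1.72]]
lamp 0 [[0.3, 0.53, -0.57, 0.47, 0.0, -0.64], [0.3, 0.32, -0.42, 0.82, 0.0, -0.64]]
lamp 1 [[0.3, 0.53, -0.57, 0.47, 0.0, 2.5], [0.3, 0.32, -0.42, 0.82, 0.0, 2.5]]
lamp -1 [[0.3, 0.53, -0.57, 0.47, 0.0, 2.5], [0.3, 0.32, -0.42, 0.82, 0.0, 2.5]]
pad 0 [[-0.61, 0.51, -0.
[... 1083 characters left out ...]
, 0.0, 1.17]]
blueL 1 [[-0.4, 0.75, -0.12, 0.71, 0.0, -1.97], [-0.4, 0.6, 0.02, 1.0, 0.0, -1.97]]
blueL -1 [[-0.4, 0.75, -0.12, 0.71, 0.0, -1.97], [-0.4, 0.6, 0.02, 1.0, 0.0, -1.97]]
blueB 0 [[-0.52, 0.79, -0.01, 0.76, 0.0, 1.05], [-0.52, 0.65, 0.13, 1.05, 0.0, 1.05]]
blueB 1 [[-0.52, 0.79, -0.01, 0.76, 0.0, -2.09], [-0.52, 0.65, 0.13, 1.05, 0.0, -2.09]]
blueB -1 [[-0.52, 0.79, -0.01, 0.76, 0.0, -2.09], [-0.52, 0.65, 0.13, 1.05, 0.0, -2.09]]
metal 0 [[0.22, 0.77, -0.07, 0.73, 0.0, -2.92], [0.22, 0.62, 0.07, 1.02, 0.0, -2.92]]
metal 1 [[0.22, 0.77, -0.07, 0.73, 0.0, 0.22], [0.22, 0.62, 0.07, 1.02, 0.0, 0.22]]
metal -1 [[0.22, 0.77, -0.07, 0.73, 0.0, 0.22], [0.22, 0.62, 0.07, 1.02, 0.0, 0.22]]
```

View pics/bell.png

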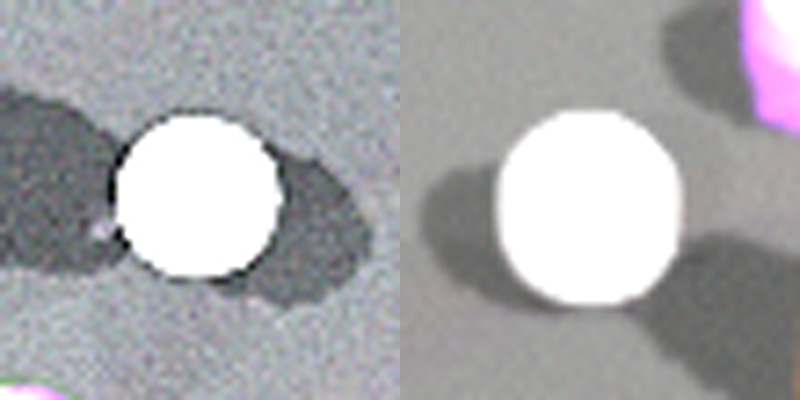

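The brightened view shows a faint lever tip at about (103,230), left and below the dome at (198,196), which gives an azimuth of about π/2+0.34. I'll move toward the bell and confirm with the wrist camera.

```bash
cat >> h.py <<'E'
PI=np.pi
def look(name,n='wrist'):
    m=imaging.camera_model(n); cv2.imwrite(f'pics/{name}.png',imaging.capture(n)); np.save(f'pics/{name}.npy',m,allow_pickle=True); return m
E
python3 - <<'E'
from h import *
np.set_printoptions(precision=1,suppress=True)
m=imaging.camera_model('wrist'); print(proj(m,[[143,531,0],[143,531,100]]))
t0=bot.get_state()['t']
bot.move_ptp([470,9,220],[PI,0,PI/2+.34])
print(bot.get_state()['t']-t0)
m=look('w1')
print(proj(m,[[431,9,49],[457.5,219.5,46],[452,-120,54],[442,-221,28],[454,112,70]]))
bot.move_ptp([400,60,220],[PI,0,PI/2+.34])
m=look('w2'); print(proj(m,[[431,9,49],[457.5,219.5,46],[452,-120,54],[442,-221,28],[454,112,70]])); print(bot.get_state()['t'])
E
```

```text
[[319.4 167.3]
 [319.5 188.9]]
2.2
[[285.8 168.4]
 [382.8 -36.2]
 [270.4 271.4]
 [246.5 317.3]
 [339.3  80.1]]
[[329.3 227.4]
 [427.4  51.3]
 [310.6 318.5]
 [282.9 356.1]
 [385.9 155.9]]
2.8917
```

View pics/w1.png

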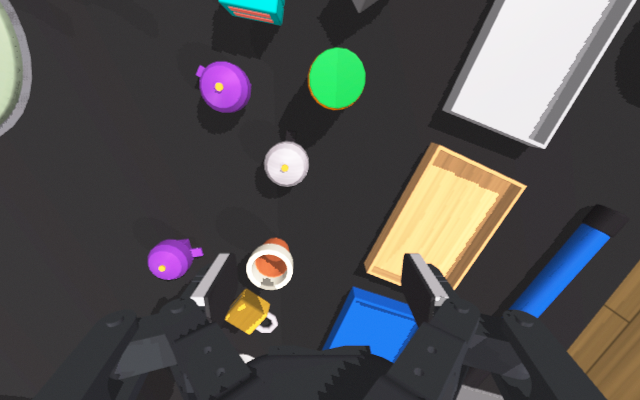

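View pics/w2.png

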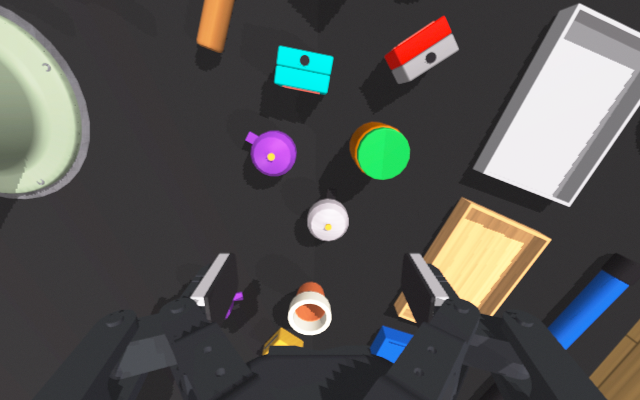

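```bash
python3 - <<'E'
from h import *
np.set_printoptions(precision=1,suppress=True)
a,b=[np.load(f'pics/w{i}.npy',allow_pickle=True).item() for i in (1,2)]
print('bell',tri([(a,(284.5,168.5)),(b,(327.5,227.5))]))
print('white',tri([(a,(270.3,269)),(b,(310,316.5))]))
ims=[]
for m,c,n in ((a,(287,160),'w1'),(b,(328,215),'w2')):
    for az in (1.57,1.91,2.25): print(n,az,proj(m,[431+37*np.cos(az),9+37*np.sin(az),14]))
    im=cv2.imread(f'pics/{n}.png')[c[1]-40:c[1]+40,c[0]-40:c[0]+40]
    ims.append(cv2.resize(np.clip(im*4.,0,255).astype(np.uint8),(400,400),interpolation=cv2.INTER_CUBIC))
cv2.imwrite('pics/lev.png',np.hstack(ims))
E
```

```text
bell (array([429.5,   7.7,  47.2]), [np.float64(0.25807630713656754), np.float64(0.25807630713654883)])
white (array([ 450.8, -118.4,   52. ]), [np.float64(0.32509612667104537), np.float64(0.3250961266710579)])
w1 1.57 [[298.4 133.2]]
w1 1.91 [[287.9 131.4]]
w1 2.25 [[277.6 133.2]]
w2 1.57 [[338.4 190.9]]
w2 1.91 [[328.7 189.3]]
w2 2.25 [[319.  190.9]]
```

View pics/lev.png

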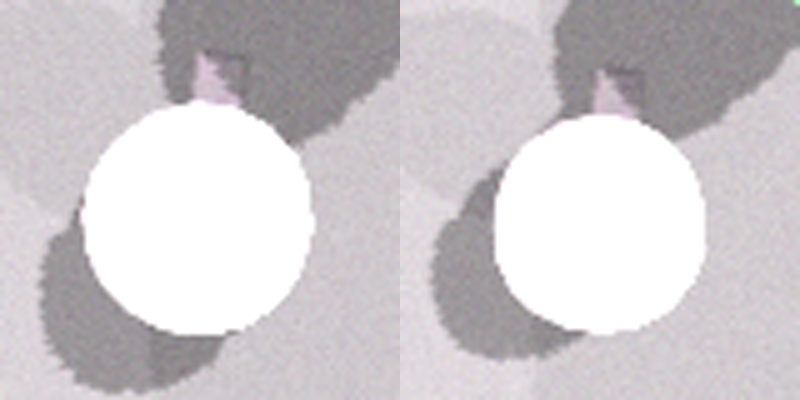

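Both wrist views show the lever at about az 1.80, and the bell at (430,8.5), within 2 mm of the top-view fix. I'll pick the bell first.

```bash
cat >> h.py <<'E'
T={'wood':(646.3,-9.3,-.069),'blue':(636.9,-234.7,-.017),'metal':(649.4,220.2,-.012)}
def tw(t,x,y):
    X,Y,a=T[t]; return X+x*np.cos(a)-y*np.sin(a),Y+x*np.sin(a)+y*np.cos(a)
def st(s):
    r=bot.get_state(); print(s,'t',round(r['t'],2),'tcp',np.round(r['tcp_pos'],1),'open',round(r['opening'],3),'F',np.round(r['contact_force'],1),flush=True); return r
def pick(xy,yaw,z,op=1.0,eff=40,hi=130):
    bot.grip(op); bot.move_ptp([*xy,hi],[PI,0,yaw]); st('above')
    hit=bot.movel([*xy,z],max_speed=120,threshold=15); st(f'down hit={hit}')
    if hit: return
    bot.grip(0.0,eff); st('gripped')
    bot.movel([*xy,hi],max_speed=120); st('lifted')
def place(xy,yaw,z,rel,hi=130):
    bot.move_ptp([*xy,hi],[PI,0,yaw]); st('over')
    hit=bot.movel([*xy,z+12],max_speed=130,threshold=15)
    if hit: st('HIT EARLY'); return
    hit=bot.movel([*xy,z],max_speed=30,threshold=8); st(f'set hit={hit}')
    bot.grip(rel); st('released')
    bot.movel([*xy,hi],max_speed=150); st('up')
E
python3 - <<'E'
from h import *
pick((430,8.5),PI/2+.23,5)
look('b1','scene')
E
```

```text
above t 3.62 tcp [429.6   8.4 129.9] open 0.998 F [ 0.  -0.2  0.2]
down hit=False t 4.81 tcp [430.6   8.5   5.7] open 0.995 F [ 0.4 -0.4  0.2]
gripped t 5.24 tcp [430.4   8.4   5.8] open 0.586 F [-1.7  0.5  8.2]
lifted t 6.43 tcp [429.4   8.6 129.4] open 0.59 F [-0.4 -0.1 -0.5]
```

View pics/b1.png

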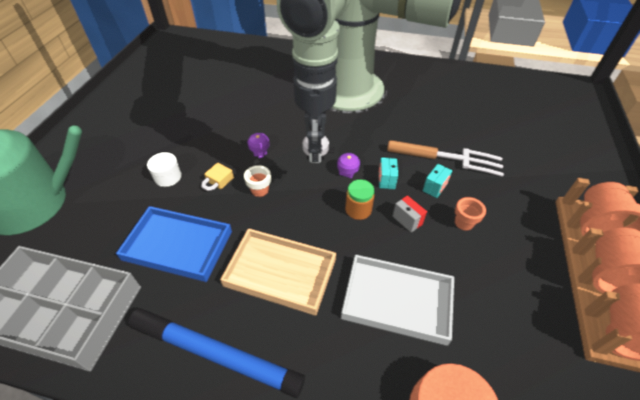

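The bell is in the jaws near (315,148), opening 0.59, which is about 50 mm. Next I place it.

```bash
python3 - <<'E'
from h import *
place(tw('blue',0,-45),PI/2-.017,9.8,0.8)
look('b2','top'); 
pick((457.5,219.5),-.63-PI/2+PI,7)
look('b3','scene')
E
python3 -c "
import cv2,numpy as np
a=cv2.imread('pics/b2.png')[60:280,140:480];b=cv2.imread('pics/b3.png')[80:300,100:440]
cv2.imwrite('pics/b4.png',cv2.resize(np.vstack([a,b]),None,fx=1.36,fy=1.36))"
```

```text
over t 7.82 tcp [ 635.8 -278.4  129.8] open 0.592 F [-0.5 -0.7 -0.7]
set hit=True t 9.24 tcp [ 636.1 -279.7    9.8] open 0.593 F [-1.1 -0.3  5.2]
released t 9.56 tcp [ 635.1 -279.1    8.5] open 0.8 F [-0.4  0.2  0.1]
up t 10.52 tcp [ 635.5 -279.3  128.9] open 0.798 F [-0.4 -0.  -0.9]
above t 12.8 tcp [458.2 219.1 130.1] open 0.998 F [-0.2 -0.3  0.4]
down hit=False t 13.97 tcp [458.1 219.7   7.6] open 0.997 F [ 0.1  1.3 -0.1]
gripped t 14.49 tcp [457.8 219.7   7.4] open 0.416 F [-1.1 -0.1  4.6]
lifted t 15.67 tcp [456.9 219.3 129.3] open 0.419 F [-1.2  0.1 -1.2]
```

View pics/b4.png

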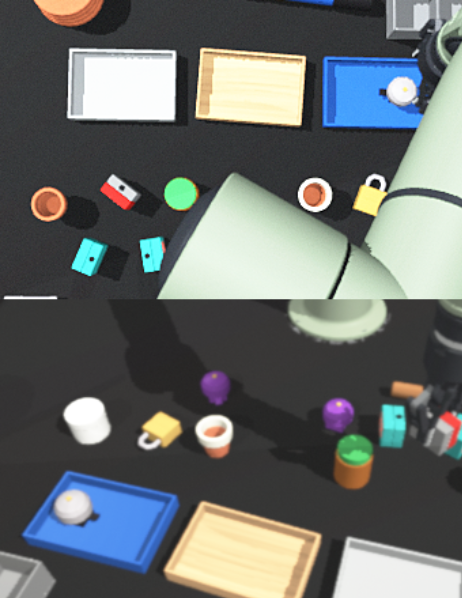

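The bell is upright in the blue tray, with its lever pointing toward the tray's middle. The lamp is held at 35 mm. I'll place the lamp and then take the padlock.

```bash
python3 - <<'E'
from h import *
place(tw('blue',0,47),PI/2-.017,11.2,0.65)
pick((442.5,-221),-.325+PI,2,op=0.85,eff=60)
look('c3','scene'); look('c2','wrist')
E
python3 -c "
import cv2,numpy as np
a=cv2.imread('pics/c3.png');b=cv2.imread('pics/c2.png')
cv2.imwrite('pics/c4.png',cv2.resize(np.vstack([a[80:300,50:450],b[:,100:500]]),None,fx=.95,fy=.95))"
```

```text
over t 17.35 tcp [ 637.6 -186.5  129.8] open 0.415 F [-0.8  0.8 -1. ]
set hit=True t 18.76 tcp [ 637.9 -187.9   11.5] open 0.415 F [ 0.1 -0.2  3.7]
released t 19.09 tcp [ 636.7 -187.3   10.2] open 0.651 F [-0.5  0.   0.2]
up t 20.03 tcp [ 637.  -187.4  129. ] open 0.653 F [ 0.3 -0.4 -0.3]
above t 21.68 tcp [ 443.1 -221.3  130.2] open 0.847 F [-0.4 -0.1 -0.2]
down hit=False t 22.89 tcp [ 443.  -221.3    2.5] open 0.85 F [-0.2  0.6  0.2]
gripped t 23.25 tcp [ 443.1 -221.7    3. ] open 0.528 F [-1.1 -0.2  5.3]
lifted t 24.47 tcp [ 441.9 -220.6  129.2] open 0.528 F [-0.3  0.1 -2.6]
```

View pics/c4.png

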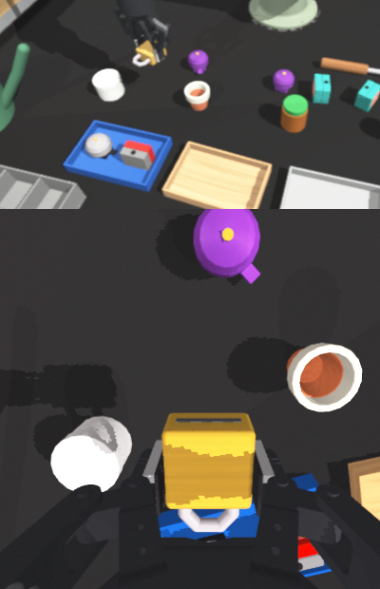

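The padlock is held level at 45 mm, and the bell and lamp stand apart in the blue tray. Next: padlock into the metal tray, then the plain pot.

```bash
python3 - <<'E'
from h import *
place(tw('metal',-6,0),PI-.012,6.8,0.75)
pick((435.5,339),PI/2,21,eff=35,hi=140)
look('d3','scene'); look('d2','wrist')
E
python3 -c "
import cv2,numpy as np
a=cv2.imread('pics/d3.png');b=cv2.imread('pics/d2.png')
cv2.imwrite('pics/d4.png',cv2.resize(np.vstack([a[130:350,200:600],b[:,100:500]]),None,fx=.95,fy=.95))"
```

```text
over t 26.33 tcp [643.6 218.8 130. ] open 0.529 F [ 0.7 -0.5 -2.9]
set hit=True t 27.77 tcp [643.5 220.3   7.1] open 0.526 F [-0.  -0.1  5. ]
released t 28.1 tcp [642.  220.    5.5] open 0.751 F [-0.5  0.5 -0.5]
up t 29.07 tcp [642.7 220.1 129. ] open 0.748 F [ 0.5 -0.7 -0.6]
above t 31.06 tcp [436.  339.  140.1] open 1.004 F [ 0.   0.  -0.4]
down hit=False t 32.2 tcp [436.1 339.3  21.7] open 0.997 F [ 0.1 -0.3 -0.3]
gripped t 32.58 tcp [435.7 339.4  22. ] open 0.658 F [-2.  -0.1  4.9]
lifted t 33.73 tcp [435.  338.7 139.2] open 0.655 F [ 0.1 -0.6 -0.7]
```

View pics/d4.png

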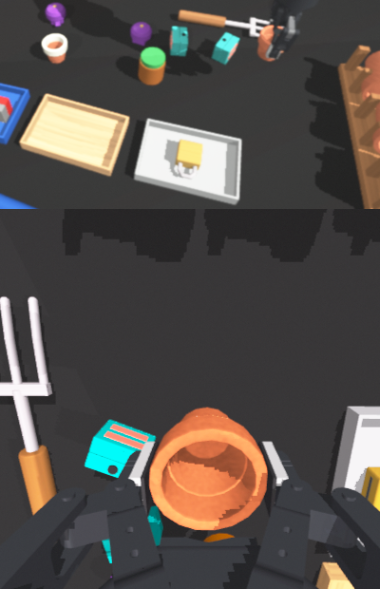

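The padlock lies flat in the metal tray, and the plain pot is held at 56 mm. I'll place it and then pick the white-rimmed pot.

```bash
python3 - <<'E'
from h import *
place(tw('wood',0,45),PI/2-.069,25.6,0.95,hi=140)
pick((451.5,-119.5),PI/2,21,eff=35,hi=140)
look('e3','scene'); look('e2','wrist')
E
python3 -c "
import cv2,numpy as np
a=cv2.imread('pics/e3.png');b=cv2.imread('pics/e2.png')
cv2.imwrite('pics/e4.png',cv2.resize(np.vstack([a[130:350,100:500],b[:,100:500]]),None,fx=.95,fy=.95))"
```

```text
over t 35.21 tcp [648.9  36.9 139.9] open 0.659 F [-0.  -0.2 -0.9]
set hit=True t 36.58 tcp [649.5  35.5  26. ] open 0.657 F [-0.5  0.1  4.8]
released t 36.96 tcp [648.5  35.6  24.8] open 0.951 F [0.1 0.6 0.1]
up t 37.88 tcp [648.7  35.6 139.1] open 0.945 F [-0.8 -0.8 -0. ]
above t 39.09 tcp [ 452.9 -119.6  140.4] open 1.004 F [-0.1 -0.5 -0.5]
down hit=False t 40.23 tcp [ 452.1 -119.6   21.5] open 0.997 F [0.3 0.8 1.2]
gripped t 40.62 tcp [ 451.8 -119.8   22. ] open 0.672 F [-2.2  0.7  6.9]
lifted t 41.76 tcp [ 450.9 -119.3  139.3] open 0.67 F [ 0.5  0.7 -0.5]
```

View pics/e4.png

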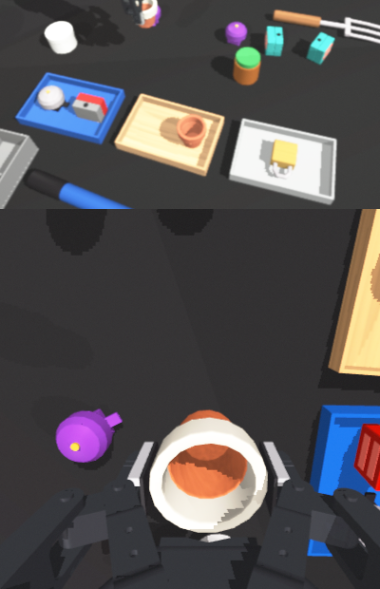

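The plain pot stands upright in the wooden tray and the white-rimmed pot is held. I'll place it, then draw the arm back and check.

```bash
python3 - <<'E'
from h import *
place(tw('wood',0,-45),PI/2-.069,25.6,0.95,hi=150)
bot.move_ptp([143.4,531,231],[PI,0,2.878]); st('home')
look('f3','scene'); look('f2','top')
E
python3 -c "
import cv2,numpy as np
a=cv2.imread('pics/f3.png');b=cv2.imread('pics/f2.png')
cv2.imwrite('pics/f4.png',cv2.resize(a[130:350,100:500],None,fx=2,fy=2))
cv2.imwrite('pics/f5.png',cv2.resize(b[80:280,150:490],None,fx=2.35,fy=2.35))"
```

```text
over t 42.68 tcp [641.8 -54.4 149.1] open 0.668 F [-0.5 -0.1 -0. ]
set hit=True t 44.13 tcp [643.3 -54.2  26. ] open 0.668 F [-0.7  0.   5.2]
released t 44.5 tcp [642.3 -54.   24.9] open 0.948 F [ 0.1 -0.  -0.8]
up t 45.48 tcp [642.5 -54.1 149. ] open 0.949 F [ 0.6  1.1 -0. ]
home t 48.22 tcp [144.2 530.9 230.9] open 0.953 F [ 0.2  0.4 -0.1]
```

View pics/f4.png

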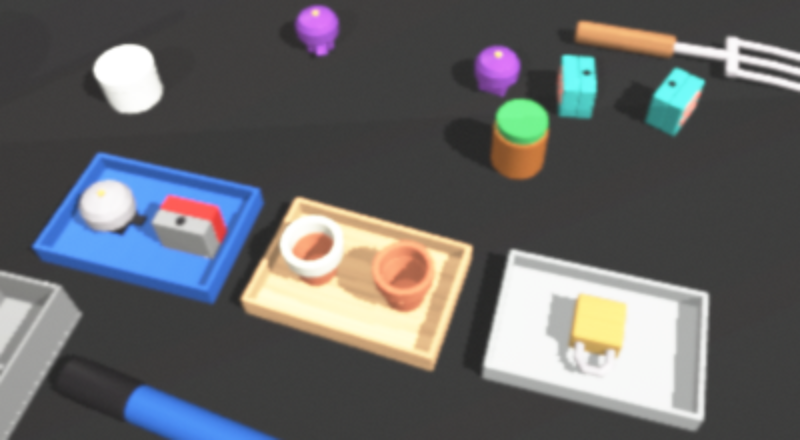

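View pics/f5.png

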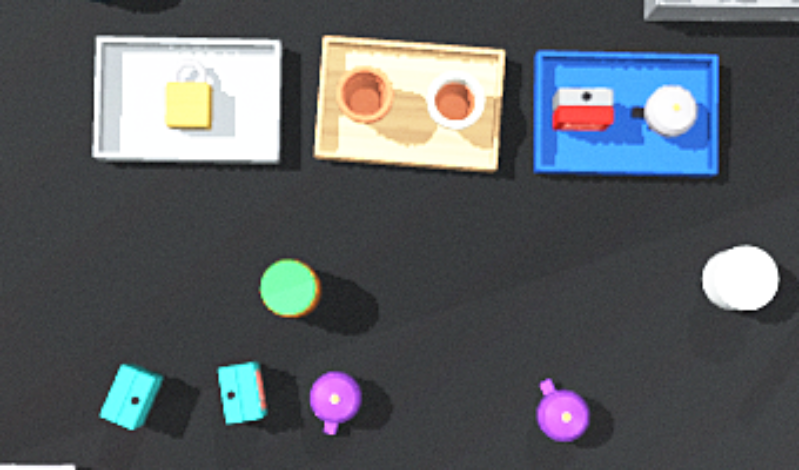

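All five are upright in their trays, with the tin, jar and look-alikes apparently unmoved. I'll check the heights and places from both views before handing in.

```bash
python3 - <<'E'
from h import *
np.set_printoptions(precision=1,suppress=True)
m=imaging.camera_model('top');ms=imaging.camera_model('scene')
t=lambda p:(150+(p[0]+.5)/2.35-.5,80+(p[1]+.5)/2.35-.5); s=lambda p:(100+(p[0]+.5)/2-.5,130+(p[1]+.5)/2-.5)
for n,a,b,tr,h in [('plain',(366,95),(404,269),'wood',58),('white',(455,102),(313,245),'wood',58),('bell',(677,107),(100,193),'blue',53),('lampdot',(587,96),(181,221),'blue',50),('pad',(188.5,102),(602,310),'metal',32),('jar',(290,288),(523,120),None,70),('tin',(744,278),(126,66),None,50)]:
    X,e=tri([(m,t(a)),(ms,s(b))])
    if tr:
        c=T[tr]; d=X[:2]-c[:2]; L=Ro.from_euler('z',-c[2]).apply([*d,0])[:2]
    else: L=None
    print(n,X,'exp z',h,'err',round(e[0],1),'tray xy',L)
a=cv2.imread('pics/top0.png').astype(int);b=cv2.imread('pics/f2.png').astype(int)
d=np.abs(a-b).sum(2)
for n,(u,v) in {'jar':(273,203),'tin':(465,198),'p1':(292,250),'p2':(389,257),'tq1':(206,249),'tq2':(253,247)}.items(): print(n,'changed px',(d[v-18:v+18,u-18:u+18]>120).sum())
E
```

```text
plain [647.9  36.8  52. ] exp z 58 err 1.0 tray xy [-1.6 46.1]
white [641.9 -54.   49.1] exp z 58 err 0.4 tray xy [ -1.3 -44.9]
bell [ 637.2 -280.    51.7] exp z 53 err 0.2 tray xy [  1.  -45.3]
lampdot [ 648.  -187.8   50.5] exp z 50 err 0.9 tray xy [10.3 47.1]
pad [641.6 217.9  44.7] exp z 32 err 2.2 tray xy [-7.7 -2.4]
jar [452.2 112.3  65.6] exp z 70 err 1.8 tray xy None
tin [ 463.2 -347.1   47. ] exp z 50 err 0.6 tray xy None
jar changed px 0
tin changed px 0
p1 changed px 0
p2 changed px 0
tq1 changed px 0
tq2 changed px 0
```

The padlock height (44.7 against 32) and the white-rimmed pot's (49 against 58) disagree. I picked those points by eye, so I'll look closer, projecting the expected outlines onto the pictures.

```bash
python3 - <<'E'
from h import *
ms=imaging.camera_model('scene');mt=imaging.camera_model('top')
def ov(m,f,reg,k,out):
    im=cv2.imread(f); x,y,w,h=reg
    im=cv2.resize(im[y:y+h,x:x+w],None,fx=k,fy=k,interpolation=cv2.INTER_CUBIC)
    def dr(X,c): 
        q=(proj(m,X)-[x,y]+.5)*k; cv2.polylines(im,[np.round(q).astype(int)],True,c,1)
    th=np.linspace(0,2*PI,40)
    for cx,cy in ((647.5,36),(642.5,-54)):
        for r,z in ((28.8,58),(19,4)): dr(np.c_[cx+r*np.cos(th),cy+r*np.sin(th),0*th+z],(255,0,255))
    for z in (4,32): dr(np.array([[642.7+sx*23,220+sy*23,z] for sx,sy in((-1,-1),(1,-1),(1,1),(-1,1))]),(255,0,255))
    cv2.imwrite(out,im)
ov(ms,'pics/f3.png',(220,220,250,125),3.2,'pics/g1.png')
ov(mt,'pics/f2.png',(180,85,200,75),4,'pics/g2.png')
E
```

```text
(no output)
```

View pics/g1.png

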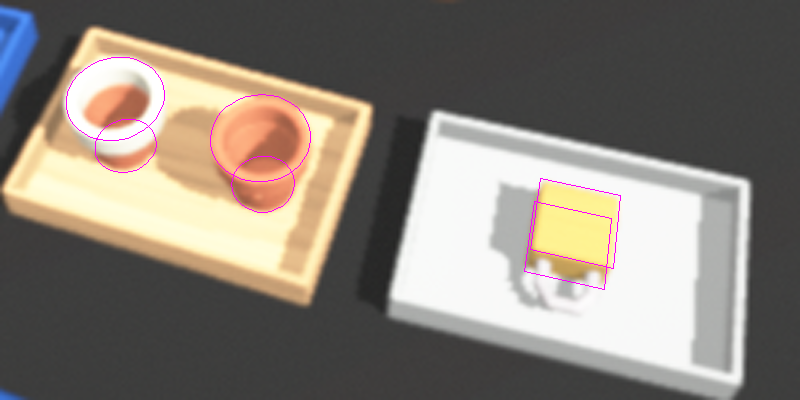

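View pics/g2.png

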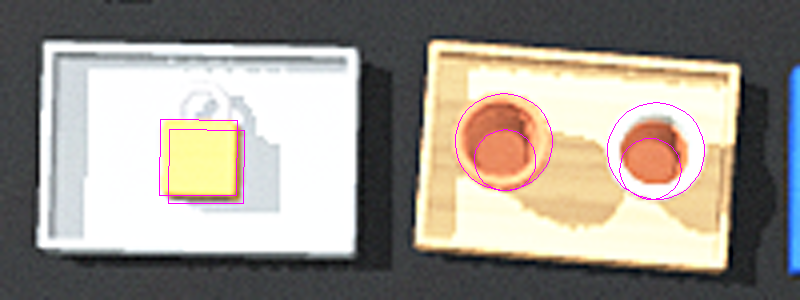

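The outlines drawn for "flat on the tray floor" match the pots and the padlock in both views, to about 1–2 px. So the odd heights came from my eye-picked pixels. Handing in.

```bash
python3 -c "
from h import *
st('end'); bot.sign_off()"
```

```text
end t 48.32 tcp [144.1 530.9 230.9] open 0.948 F [-0.  -0.3 -0.2]
the job is handed in; nothing more can be done
```

All five things are in their trays and I handed the job in at 48 s of the 128 s allowed. Both pots are in the wooden tray, the bell and red lamp in the blue one, and the padlock in the metal one. Each was lowered until it touched the tray floor before release.

**Last checks:** the two fixed cameras show everything upright, apart and well inside the limits. Measured places in each tray's frame (mm):

| Thing | Short side (limit ±55) | Long side (limit ±87) |
|---|---|---|
| Plain pot | -2 | 46 |
| White-rimmed pot | -1 | -45 |
| Bell | 1 | -45 |
| Lamp | about 0 (planned) | 47 |
| Padlock | -8 | -2 |

I measured the lamp by the dark dot on its top, which sits off its axis. Its short-side figure is therefore where I set it, not a direct reading.

The tin, jar and look-alikes show no changed pixels in the top view between start and end.

**Disagreements:** my first final heights were off for both pots and the padlock. The padlock top read 45 mm where 32 was expected, the white-rimmed pot's rim 49 where 58 was, and the plain pot's 52 where 58 was. I put this down to points picked by eye: outlines drawn for things lying flat on the tray floor matched both pots and the padlock in both views to about 1–2 pixels. I did not measure those three heights again. The bell and lamp heights agreed within 1.5 mm.

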